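Find a spacer's blind hole by feel and hold it hole-up

ROBOT

A 6-joint arm with a two-finger parallel gripper is mounted at the origin on the work surface. World frame = base frame: x ahead of the robot, y to its left, z up, the work surface at z = 0. Lengths are in m, angles in rad, forces in N, time in s.
With the tool pointing down it reaches from about 0.15 to 0.775 m from the base axis. Payload 6.1 kg.
Tool frame: the origin (TCP) lies midway between the tips of the shut fingers; the grasp point (between the pads) lies 19 mm behind it (r.pinch_z is the distance from the TCP to the grasp point, in m); z points along the fingers, y is the line along which they close (so a half turn about z gives the same grasp; the last joint's range is limited). The gripper opens to 85 mm and grips with 20 to 120 N. Pads are 22 mm wide; open, the fingers measure 114 mm over their backs; the gripper's body (76 mm by 85 mm) begins 54 mm behind the grasp point. The pads swing forward as they close: fully open they stand 13 mm farther back than shut.
Start: joints at [-1.147, 0.126, -0.04, 1.405, 0, 1.571], TCP at [0.216, -0.479, 0.231] pointing down, gripper open.
Joint ranges: [-2.72, 2.72], [-0.95, 1.95], [-1.27, 1.35], [-1.78, 2.02], [-1.46, 1.47], [-3.14, 3.14]. Speed limits (rad/s): [2.39, 2.39, 3.01, 3.14, 3.14, 3.14].

INTERFACE

Orientations are given as a unit quaternion [w, x, y, z].
In Python, from plant import r, viewer, order, cut_out, pinpoint gives the robot as it stands.
- The arm moves only by the tool move_arm, never from a script. Its argument "moves" is one flat list of numbers, 5 for each row, row after row: the finger opening in m, from 0 to 0.0854, then the shift along the tool's x, y, z in m, then the turn about the tool's z in rad. In form: [grip, x, y, z, roll, grip, x, y, z, roll, ...]. A call has 1 to 20 rows; each row is the pose to reach, as a shift and turn from the pose commanded when the call began, along the tool's axes at that moment; what a row does not reach only later rows make up. A row lasts 1/8 s, in which the tool goes at most 62.5 mm and 10.7 degrees, less where a joint would pass 70% of its speed; a pose out of reach is approached as far as the arm can. A call with a gripper value outside its range is refused whole. The fingers move at their own pace and stop on an object; the grip force is fixed at half the most. Time passes only in rows, so rows that repeat a pose let the fingers close. It gives the time, the measured TCP pose, the force, the opening and the grip force at its end, in the units of the state.
- r.get_obs(): the state, without advancing time (a new reading comes with each control period).
- viewer.snapshot(name): name is "scene" or "top" or "wrist"; returns (picture, depth): 420x560x3 uint8, blue, green, red; 420x560 float32, m along the optical axis (not along the pixel's ray), 0 where there is no reading.
- viewer.calibration(name): a dict with "K" (3x3 intrinsics, pixels), "k1" (the pictures are not rectified: a ray, as slopes to the right and down, at radius r is drawn at 1 + k1 r^2 times it, then the intrinsics apply), "origin" and "attitude" of the camera in the world; the wrist camera has in their place "mount" (4x4, takes a point from camera to tool coordinates, whose origin is the TCP and whose axes are the flange's). Camera axes: x right, y up, looking along -z (the intrinsics and any distortion apply to the point x, -y, -z); pixel columns grow to the right and rows downward; lengths in m; the calibration is good to about 2 mm. A picture is of the moment at which its call begins: read the wrist's pose just before it. calibration takes no time and is no camera call.
- order.job_done(): hands the job in; it is judged then, once.
Trained networks look in the newest picture that a camera, given by its name, has taken for a name from the list of things; names that differ only in an ending like _2 or _b are one class to them, and where a whole thing is asked for, a point or a joint stands for the part that bears it (a point fixed in the world has none). Each returns a list of dicts, best first, with "conf" (0 to 1); they miss things now and then, are a little off and sometimes report something else, mostly with a low value. They report only what shows in the picture. A call takes as long as a camera call. They do not tell look-alikes from the thing itself.
- cut_out(camera, name): "mask" (420x560 bool, what is visible of it).
- pinpoint(camera, name): "at" ([x, y, z] in m, in world coordinates, good to about 4 mm: a listed point, or the origin of a listed thing).
The state is a dict: "clock": time; "q": joint angles; "qvel": joint speeds; "effort": joint torques, N m; "position": TCP position; "tool_rot": TCP orientation; "wrist_force": force on the tool from outside, world axes, zero at the start; "moment": the same for the moment, N m; "width": finger opening in m; "grasp_force": force on a finger pad.
Only numpy, scipy, OpenCV 4.12 (cv2) and the standard library are available. Lean on these libraries where they do the work, as an engineer would, in place of code of your own. Each camera call takes 0.05 s, during which the arm holds its last target. There are 200 camera calls.

TASK

Pick up the loose gold spacer, turn it so that its one blind hole faces straight up, and make sure by feel: lower it gently onto the bare stud of the aluminium unit, where its closed bottom end must stop on top of the stud (if it slips down over the stud, the hole is underneath and the spacer must be turned over and tried again). Then lift it off and finish still holding it in the gripper, upright, hole up and steady, with its bottom end at least 100 mm above the shelf and clear of everything, so that I can put a drop of adhesive in the hole. Do not knock the unit with the gripper, and leave the screwdriver, the adapter and the screw tray as they lie.

Things in the scene. Friction and masses are not known exactly. Their poses are not given: they have to be found in the camera images.
- spacer: loose gold square bar spacer (chromated aluminium), 28 x 28 x 66 mm, 0.09 to 0.18 kg, a thin dark line round it near each end. It starts lying on a long side, pointing any way. Origin at its centre, 14 mm above the shelf as it lies; its x axis runs lengthwise towards the end with the blind hole (round, 16 mm wide, 26 mm deep), y and z are square to its sides. The other end is closed and flat
- hole_mouth (a point): centre of the spacer's hole mouth, 33 mm from its centre along its x axis
- closed_end (a point): centre of the spacer's closed flat end, 33 mm from its centre against its x axis; axes as the spacer's
- unit: low aluminium case fixed on the shelf, 160 (x) x 240 (y) x 45 mm high, origin at the centre of its underside, long side across the robot's view give or take its yaw. Four upright studs stand on its top, at 58 mm either way along x and 90 mm either way along y; three of them already carry a gold spacer like the loose one, standing 66 mm above the case's top and fixed; only the one at -x, +y (near the robot, to its left) is bare
- stud_top (a point): centre of the bare stud's flat top: a plain dark steel stud 12 mm thick standing 15 mm above the case's top, so its top is 60 mm above the shelf. A spacer put on it hole down slips over it by 15 mm down to the case; a closed end stops on its top
- screwdriver: loose screwdriver, 200 mm long, lying along its x axis; leave alone
- adapter: loose steel coaxial barrel adapter, 22 mm across and 40 mm high, standing; origin at the centre of its underside; leave alone
- screw_tray: small blue open tray of screws and nuts, 100 x 75 x 28 mm, origin at the centre of its underside; leave alone
Things that resemble listed ones, but are neither listed nor needed, are in the scene too. Of the things like the spacer, leave any that is blue or red; of the rest the larger one is meant.

How it is judged:
On the way:
1. the spacer, upright with its hole up, has its closed end resting on top of the bare stud (contact force between spacer and unit above 0.5 N and angle between spacer's own x axis and vertical below 0.3 rad and horizontal distance between closed_end and stud_top below 0.014 m and z of closed_end in the frame of stud_top between -0.005 and 0.006 m), for 0.15 s.
At the end, for the whole second after the job is handed in: The spacer is still gripped by the fingers, its hole axis within 14 degrees of straight up, its closed bottom end more than 95 mm above the shelf, touching the unit nowhere, and still (under 30 mm/s and 0.3 rad/s) (angle between spacer's own x axis and vertical below 0.25 rad and height (world z) of closed_end above 0.095 m and contact force between spacer and the fingers above 2 N and contact force between spacer and unit below 0.05 N and linear speed of spacer below 0.03 m/s and angular speed of spacer below 0.3 rad/s); the arm keeps its last pose, push and grip.
It fails at once if the screwdriver, the adapter or the screw tray is shifted by more than 25 mm, or the adapter is knocked over (distance of any of screwdriver, adapter, screw_tray from where it was at the start of the episode above 0.025 m or angle between adapter's own z axis and vertical above 0.5 rad).
It fails at once if the gripper or the arm knocks against the unit (contact force between any of the fingers, the arm and unit above 5 N).
It fails at once if the spacer is rammed onto the unit with more than 50 N (contact force between spacer and unit above 50 N).
It also fails if it takes over 72 s, if anything falls off the work surface, if the arm or the gripper's body presses on something with over 40 N, if the wrist force passes 120 N, or if a joint passes its speed limit or range.

## Working session

There is one attempt and no reset: what is moved stays moved. The work goes in short steps, Python scripts to look and compute and a tool call to move; the robot and the scene stay as the last step left them, time stands still between calls to the robot, and variables do not carry over. Pictures are saved under pics/ and viewed, at most 10 in all, crops included, and the job is handed in when it is done.

Besides the shell and the picture viewer there is one more tool, called after ">>>" by a JSON object that holds its "api" and its "payload". move_arm: Moves the arm, as the interface text tells. Its arguments: {"type":"object","properties":{"moves":{"type":"array"}},"required":["moves"]}

```bash
mkdir -p pics; ls; cat > h.py <<'E'
import numpy as np, cv2
from plant import r, viewer, order, cut_out, pinpoint
from scipy.spatial.transform import Rotation as R
def q2R(q): return R.from_quat([q[1],q[2],q[3],q[0]]).as_matrix()
E
python3 - <<'E'
from h import *
o=r.get_obs(); print({k:np.round(v,3) for k,v in o.items()}, r.pinch_z)
for n in ["scene","top"]:
    p,d=viewer.snapshot(n); cv2.imwrite(f"pics/{n}0.png",p); c=viewer.calibration(n); print(n,c)
    np.savez(f"{n}0.npz",p=p,d=d)
    for t in ["spacer","hole_mouth","closed_end","unit","stud_top","screwdriver","adapter","screw_tray"]:
        print(t,[(round(x["conf"],2),np.round(x["at"],3).tolist()) for x in pinpoint(n,t)])
print(viewer.calibration("wrist"))
E
```

```text
pics
{'clock': np.float64(0.0), 'q': array([-1.147,  0.126, -0.041,  1.405,  0.   ,  1.571]), 'qvel': array([ 0.   ,  0.   ,  0.   , -0.001,  0.001,  0.002]), 'effort': array([ 0.0000e+00, -4.3592e+01,  3.5292e+01,  1.7000e-02, -0.0000e+00,
       -0.0000e+00]), 'position': array([ 0.216, -0.478,  0.231]), 'tool_rot': array([-0.001,  0.978,  0.21 , -0.   ]), 'wrist_force': array([-0.319,  0.826, -0.796]), 'moment': array([-0.029,  0.038,  0.029]), 'grasp_force': np.float64(0.0), 'width': np.float64(0.086)} 0.0187
scene {'K': array([[494.09246283,   0.        , 286.65921831],
       [  0.        , 494.09246283, 211.22091613],
       [  0.        ,   0.        ,   1.        ]]), 'k1': 0.014105249906618766, 'origin': array([ 0.81304715, -0.38126509,  0.84751837]), 'attitude': array([0.91775231, 0.2980596 , 0.07321281, 0.25205368])}
spacer [(0.89, [0.543, 0.061, 0.008]), (0.7, [0.455, 0.104, 0.004]), (0.64, [0.627, 0.263, 0.012]), (0.61, [0.543, 0.159, 0.016]), (0.46, [0.548, -0.137, 0.059])]
hole_mouth [(0.85, [0.609, 0.294, 0.015]), (0.79, [0.519, 0.057, 0.008]), (0.77, [0.477, 0.095, 
[... 1114 characters left out ...]
p [(0.72, [0.549, -0.139, 0.059])]
screwdriver [(0.76, [0.682, 0.145, -0.001])]
adapter [(0.41, [0.384, 0.373, 0.001])]
screw_tray [(0.73, [0.611, 0.406, 0.0])]
{'K': array([[361.83934438,   0.        , 284.06303093],
       [  0.        , 361.83934438, 210.89212085],
       [  0.        ,   0.        ,   1.        ]]), 'k1': -0.06593110458879314, 'mount': array([[ 4.08119711e-04,  9.57695784e-01,  2.87782243e-01,
         7.32378777e-02],
       [ 9.99999597e-01, -6.20849529e-04,  6.47939315e-04,
         1.49127235e-03],
       [ 7.99198220e-04,  2.87781863e-01, -9.57695651e-01,
        -1.43835250e-01],
       [ 0.00000000e+00,  0.00000000e+00,  0.00000000e+00,
         1.00000000e+00]])}
```

```bash
python3 - <<'E'
import cv2
p=cv2.imread("pics/scene0.png"); q=cv2.imread("pics/top0.png")
cv2.imwrite("pics/s1.png",p)
E
```

```text
(no output)
```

View pics/scene0.png

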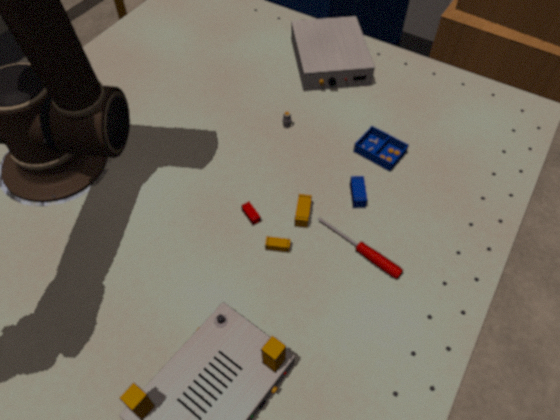

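View pics/top0.png

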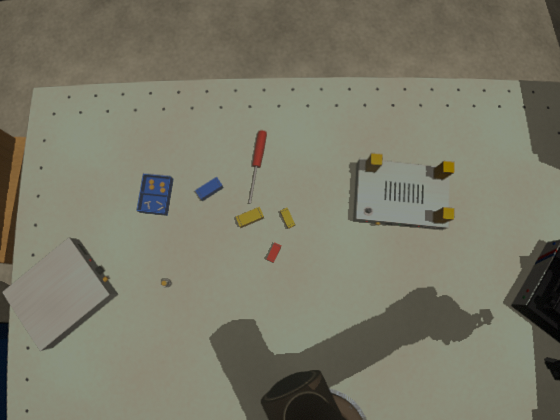

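The scene shows four things like the spacer:
- Large gold at scene (303,210) / top (249,217).
- Small gold at scene (278,243) / top (287,217).
- Blue at scene (359,191).
- Red at scene (251,212).

I choose the large gold one at about (0.545, 0.162), with its hole end apparently towards +y. The bare stud is at scene (221,319). The moves only allow roll about the tool's z, so I plan to grip the hole end and let the bar swing upright in a light grip. First I'll go there and check it close up.

>>> {"api": "move_arm", "payload": {"moves": [0.05,0.562,-0.52,0.11,-1.58,0.05,0.562,-0.52,0.11,-1.58,0.05,0.562,-0.52,0.11,-1.58,0.05,0.562,-0.52,0.11,-1.58,0.05,0.562,-0.52,0.11,-1.58,0.05,0.562,-0.52,0.11,-1.58,0.05,0.562,-0.52,0.11,-1.58,0.05,0.562,-0.52,0.11,-1.58,0.05,0.562,-0.52,0.11,-1.58,0.05,0.562,-0.52,0.11,-1.58,0.05,0.562,-0.52,0.11,-1.58,0.05,0.562,-0.52,0.11,-1.58,0.05,0.562,-0.52,0.11,-1.58,0.05,0.562,-0.52,0.11,-1.58,0.05,0.562,-0.52,0.11,-1.58,0.05,0.562,-0.52,0.11,-1.58]}}

```text
clock: 2.9
position: [0.5142, 0.2252, 0.1219]
tool_rot: [0.0, 0.539, 0.842, 0.0]
wrist_force: [-0.3, 0.6, -0.2]
width: 0.05
grasp_force: 0.0
```

```bash
cat >> h.py <<'E'
def look(name,crop=None,scale=1):
    "wrist picture"
    o=r.get_obs(); p,d=viewer.snapshot("wrist")
    q=p if crop is None else p[crop[0]:crop[1],crop[2]:crop[3]]
    cv2.imwrite(f"pics/{name}.png",cv2.resize(q,None,fx=scale,fy=scale,interpolation=cv2.INTER_CUBIC)); return o,p,d
def cloud(o,d):
    c=viewer.calibration("wrist");K=c["K"];v,u=np.mgrid[:420,:560]
    pts=np.stack([u.ravel(),v.ravel()],1).astype(np.float64)[:,None]
    n=cv2.undistortPoints(pts,K,np.array([c["k1"],0,0,0]))[:,0]
    z=d.ravel(); P=np.stack([n[:,0]*z,-n[:,1]*z,-z],1)
    M=c["mount"]; P=P@M[:3,:3].T+M[:3,3]
    return (P@q2R(o["tool_rot"]).T+o["position"]).reshape(420,560,3)
def tool(o,w):
    return q2R(o["tool_rot"]).T@(np.array(w)-o["position"])
E
python3 - <<'E'
from h import *
o,p,d=look("w1"); print(o["position"],o["clock"],q2R(o["tool_rot"])[:,0],o["wrist_force"])
for t in ["spacer","hole_mouth","closed_end"]:
    print(t,[(round(x["conf"],2),np.round(x["at"],3).tolist()) for x in pinpoint("wrist",t)])
C=cloud(o,d); np.savez("w1.npz",C=C)
hsv=cv2.cvtColor(p,cv2.COLOR_BGR2HSV)
m=(hsv[...,0]>12)&(hsv[...,0]<35)&(hsv[...,1]>150)&(C[...,2]>.022)&(C[...,2]<.035)
n,l,s,ce=cv2.connectedComponentsWithStats(m.astype(np.uint8))
for i in range(1,n):
    if s[i,4]>80:
        P=C[l==i]; rr=cv2.minAreaRect(P[:,:2].astype(np.float32)); print(s[i],ce[i],P.mean(0),rr)
E
```

```text
[0.514178   0.22517576 0.1219213 ] 2.9 [-4.17963699e-01  9.08463707e-01 -2.01144139e-04] [-0.31980406  0.62922819 -0.1807399 ]
spacer [(0.75, [0.546, 0.066, 0.015]), (0.69, [0.548, 0.162, 0.016]), (0.58, [0.453, 0.101, 0.011]), (0.56, [0.624, 0.262, 0.013])]
hole_mouth [(0.87, [0.522, 0.052, 0.012]), (0.83, [0.535, 0.19, 0.014]), (0.81, [0.609, 0.291, 0.01])]
closed_end [(0.92, [0.559, 0.128, 0.017]), (0.72, [0.64, 0.238, 0.013]), (0.68, [0.437, 0.113, 0.006]), (0.59, [0.563, 0.074, 0.012])]
[ 268  261   42   83 2944] [287.828125   302.05638587] [0.54612898 0.16238358 0.02893274] ((0.5471649169921875, 0.1601155400276184), (0.028096897527575493, 0.06726312637329102), 21.947233200073242)
```

View pics/w1.png

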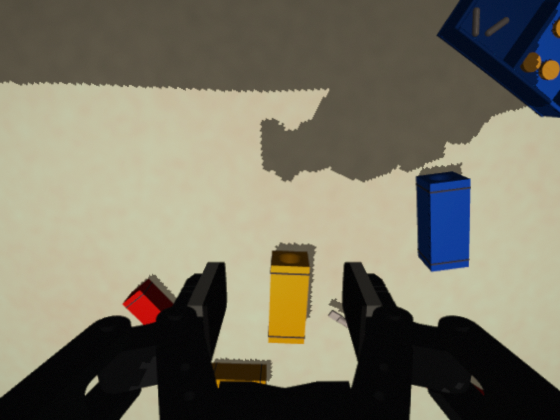

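The large gold bar is at (290,300). Its end facing the camera, at (290,258), shows a dark oval hole. I'll check that in one crop and compute the grasp.

```bash
python3 - <<'E'
from h import *
p=cv2.imread("pics/w1.png")[235:350,240:340]
cv2.imwrite("pics/c1.png",cv2.resize(p,None,fx=5,fy=5,interpolation=cv2.INTER_CUBIC))
o=r.get_obs(); print(tool(o,[.5336,.1944,.005]))
E
```

```text
[-0.03660028  0.00425066  0.11677314]
```

View pics/c1.png

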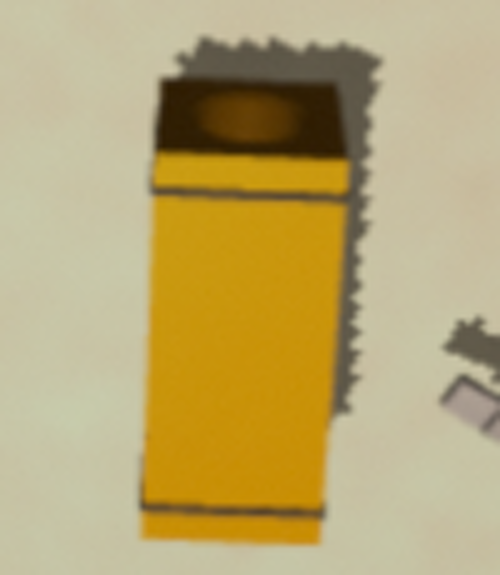

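The crop shows the round hole in the end facing the camera. I'll go down and close gently on that end.

>>> {"api": "move_arm", "payload": {"moves": [0.05,-0.037,0.004,0.06,0.05,0.05,-0.037,0.004,0.1,0.05,0.05,-0.037,0.004,0.117,0.05,0.05,-0.037,0.004,0.117,0.05,0.035,-0.037,0.004,0.117,0.05,0.03,-0.037,0.004,0.117,0.05,0.0275,-0.037,0.004,0.117,0.05,0.0275,-0.037,0.004,0.117,0.05,0.0275,-0.037,0.004,0.117,0.05]}}

```text
clock: 4.22
position: [0.5345, 0.1953, 0.0061]
tool_rot: [0.001, 0.559, 0.829, 0.001]
wrist_force: [-1.0, -0.0, 6.0]
width: 0.0278
grasp_force: 10.8
```

The grip force follows the commanded opening, so I can pick a light grip. I'll lift slightly loosened and let the free end drop.

>>> {"api": "move_arm", "payload": {"moves": [0.0276,0,0,-0.005,0,0.0276,0,0,-0.012,0,0.0276,0,0,-0.02,0,0.0276,0,0,-0.028,0,0.0276,0,0,-0.036,0,0.0276,0,0,-0.044,0,0.0276,0,0,-0.052,0,0.0276,0,0,-0.052,0]}}

```text
clock: 5.22
position: [0.534, 0.1949, 0.0572]
tool_rot: [0.0, 0.56, 0.829, 0.001]
wrist_force: [0.0, 0.5, -1.6]
width: 0.0276
grasp_force: 10.0
```

```bash
cat >> h.py <<'E'
def tilt(o,p,d):
    "gold points near the tool, in tool-axes from TCP: x range, height range, and z of lowest"
    C=cloud(o,d); hsv=cv2.cvtColor(p,cv2.COLOR_BGR2HSV)
    m=(hsv[...,0]>12)&(hsv[...,0]<35)&(hsv[...,1]>150)&(d>0)
    T=(C-o["position"])@q2R(o["tool_rot"])
    m&=(abs(T[...,1])<.02)&(abs(T[...,0])<.09)
    X=T[...,0][m];Z=C[...,2][m]
    for lo in np.arange(-.09,.05,.01):
        k=(X>=lo)&(X<lo+.01)
        if k.sum()>5: print(f"x{lo*1e3:.0f} n{k.sum()} z {np.percentile(Z[k],[5,50,95])*1e3}".replace("\n",""))
E
python3 - <<'E'
from h import *
o,p,d=look("w2"); print(o["position"],o["wrist_force"],o["grasp_force"]); tilt(o,p,d)
E
```

```text
[0.53398639 0.19486005 0.0571598 ] [ 0.01317416  0.51010306 -1.60835443] 9.959632940590382
x-50 n38 z [78.85283598 79.70532575 80.41927826]
x-40 n1220 z [79.12219192 79.96639105 80.8109966 ]
x-30 n1406 z [79.25232138 80.08328952 80.87435156]
x-20 n1614 z [58.37693045 80.01773756 81.00098811]
x-10 n2838 z [55.41220976 74.10803593 80.83309872]
x-0 n80 z [130.68595319 132.06982613 133.20613014]
```

View pics/w2.png

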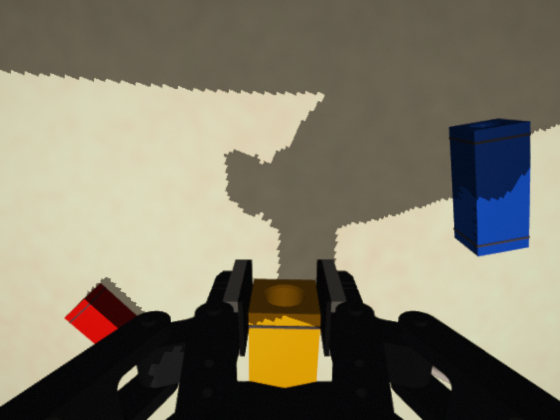

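The bar is gripped level with the hole end at (285,295) facing the camera. I'll relax the grip stepwise so it swings down.

>>> {"api": "move_arm", "payload": {"moves": [0.0277,0,0,0,0,0.0277,0,0,0,0,0.0278,0,0,0,0,0.0278,0,0,0,0]}}

```text
clock: 5.78
position: [0.5334, 0.1946, 0.0562]
tool_rot: [-0.0, 0.56, 0.829, -0.0]
wrist_force: [-0.4, 0.1, -1.8]
width: 0.0275
grasp_force: 6.9
```

```bash
python3 - <<'E'
from h import *
o,p,d=look("w3"); print(o["width"],o["wrist_force"],o["grasp_force"]); tilt(o,p,d)
E
```

```text
0.027491300087624633 [-0.39745197  0.05961847 -1.82339547] 6.9447071850299835
x-50 n40 z [78.1273221  78.62970423 79.03811801]
x-40 n1226 z [78.0852315  78.98567051 79.84858566]
x-30 n1396 z [78.2608361  79.08082876 79.96090109]
x-20 n1619 z [57.32305381 79.02139133 79.99641771]
x-10 n2837 z [54.41391356 73.05659421 79.86113199]
x-0 n78 z [130.15162522 131.277324   132.38492674]
```

>>> {"api": "move_arm", "payload": {"moves": [0.0279,0,0,0,0,0.0279,0,0,0,0,0.028,0,0,0,0,0.028,0,0,0,0]}}

```text
clock: 6.32
position: [0.5336, 0.1947, 0.0565]
tool_rot: [0.0, 0.56, 0.829, 0.0]
wrist_force: [-0.0, 0.3, 1.3]
width: 0.0282
grasp_force: 0.1
```

```bash
python3 - <<'E'
from h import *
o,p,d=look("w4"); print(o["width"],o["wrist_force"],o["grasp_force"]); tilt(o,p,d)
E
```

```text
0.02815580955837313 [-0.04886277  0.27616101  1.33292858] 0.07184961406892398
x-30 n105 z [43.90468285 46.17498283 51.30937311]
x-20 n1540 z [41.17984736 69.92218936 72.10021057]
x-10 n1106 z [55.8798407  65.11205381 69.6338036 ]
x-0 n1201 z [58.46848327 60.47507201 63.44668417]
```

View pics/w4.png

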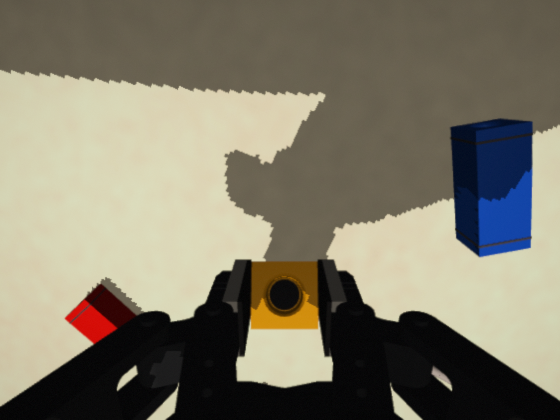

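The bar swung down and now stands on its lower edge with the hole up at (285,295), leaning about 25°. I'll move its top over its foot with a light grip so it settles flat.

>>> {"api": "move_arm", "payload": {"moves": [0.0278,0,0,0,0,0.0278,-0.004,0,0,0,0.0278,-0.009,0,0,0,0.0278,-0.014,0,0,0,0.0279,-0.019,0,0,0,0.0279,-0.023,0,0,0,0.0279,-0.023,0,0,0]}}

```text
clock: 7.25
position: [0.5423, 0.1727, 0.0561]
tool_rot: [0.0, 0.56, 0.829, -0.0]
wrist_force: [0.7, -0.1, 1.4]
width: 0.0274
grasp_force: 3.2
```

```bash
python3 - <<'E'
from h import *
o,p,d=look("w5"); print(o["position"],o["width"],o["wrist_force"],o["grasp_force"]); tilt(o,p,d)
E
```

```text
[0.54225482 0.17271381 0.0560872 ] 0.027417966787764377 [ 0.72882055 -0.06469424  1.4083021 ] 3.1608451930151205
x-90 n6 z [ 9.41665782 13.54528362 19.38312984]
x-20 n1878 z [45.41406733 69.40090879 71.11492725]
x-10 n1021 z [51.37695174 68.43251214 72.34618203]
x-0 n2925 z [17.5789074  65.14186773 68.01941497]
x10 n6 z [66.0255459  67.24002621 68.16208493]
```

Now about 12° of lean remains, below the tipping limit of 23°. I'll go a bit further, release, then look.

>>> {"api": "move_arm", "payload": {"moves": [0.0279,-0.005,0,0,0,0.0279,-0.01,0,0,0,0.028,-0.01,0,0,0,0.0284,-0.01,0,0,0,0.03,-0.01,0,0,0,0.034,-0.01,0,0,0]}}

```text
clock: 8.05
position: [0.5458, 0.1642, 0.0564]
tool_rot: [0.0, 0.56, 0.829, 0.0]
wrist_force: [0.2, -0.1, 0.8]
width: 0.0341
grasp_force: 0.0
```

```bash
python3 - <<'E'
from h import *
o,p,d=look("w6"); print(o["position"],o["width"],o["wrist_force"],o["grasp_force"]); tilt(o,p,d)
C=cloud(o,d);hsv=cv2.cvtColor(p,cv2.COLOR_BGR2HSV)
m=(hsv[...,0]>12)&(hsv[...,0]<35)&(hsv[...,1]>150)&(abs(C[...,2]-.066)<.005)
m&=np.linalg.norm(C[...,:2]-o["position"][:2],axis=2)<.05
P=C[m]; rr=cv2.minAreaRect(P[:,:2].astype(np.float32)); print(rr, tool(o,[*rr[0],.066]))
E
```

```text
[0.54582475 0.16416865 0.05636311] 0.03409003677212706 [ 0.24620849 -0.14095158  0.80915127] 0.0
x-90 n242 z [ 3.62026392 16.39073225 22.39994556]
x-30 n202 z [66.28558911 67.08151066 67.90078981]
x-20 n2019 z [44.2061335  66.24815851 67.93530981]
x-10 n721 z [65.77278159 67.07868034 68.13225108]
x-0 n3719 z [11.34533477 52.4747127  67.76234339]
x10 n16 z [132.24373767 136.08573626 138.12511469]
((0.5478776693344116, 0.15703043341636658), (0.027760328724980354, 0.0294878538697958), 21.874046325683594) [-0.00738754 -0.00076323 -0.00963743]
```

View pics/w6.png

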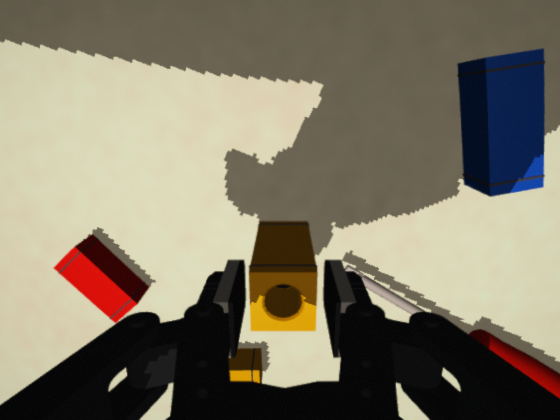

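The spacer stands upright with its hole up at (283,300) and its top at z≈67 mm. I'll regrasp it lower and firmly, then lift.

>>> {"api": "move_arm", "payload": {"moves": [0.034,-0.007,-0.001,0,0,0.034,-0.007,-0.001,0.012,0,0.034,-0.007,-0.001,0.021,0,0.034,-0.007,-0.001,0.021,0,0.028,-0.007,-0.001,0.021,0,0.0255,-0.007,-0.001,0.021,0,0.0255,-0.007,-0.001,0.021,0,0.0255,-0.007,-0.001,0.01,0,0.0255,-0.007,-0.001,-0.04,0,0.0255,-0.007,-0.001,-0.1,0,0.0255,-0.007,-0.001,-0.13,0,0.0255,-0.007,-0.001,-0.13,0]}}

```text
clock: 9.6
position: [0.5491, 0.1576, 0.1899]
tool_rot: [0.002, 0.56, 0.829, 0.002]
wrist_force: [-0.4, 0.8, -1.4]
width: 0.027
grasp_force: 59.6
```

```bash
python3 - <<'E'
from h import *
o,p,d=look("w7"); print(o["position"],o["width"],o["wrist_force"],o["grasp_force"]); tilt(o,p,d)
print(tool(o,[.567,-.182,.185]))
E
```

```text
[0.54905096 0.15763161 0.18989709] 0.02704521806653704 [-0.35831957  0.8399639  -1.42145634] 59.56507734954357
x-20 n800 z [220.77125315 221.68803457 222.56437248]
x-10 n2496 z [199.40780387 219.91480738 222.50049124]
x-0 n1375 z [220.56354682 221.68986896 222.94730882]
x10 n4391 z [165.86864352 203.52546887 221.97608311]
[-0.32172581 -0.11031186  0.00442502]
```

Held level and firm, with its bottom at z≈0.155. I'll carry it to just short of the stud and look.

>>> {"api": "move_arm", "payload": {"moves": [0.0255,-0.322,-0.11,0.004,0,0.0255,-0.322,-0.11,0.004,0,0.0255,-0.322,-0.11,0.004,0,0.0255,-0.322,-0.11,0.004,0,0.0255,-0.322,-0.11,0.004,0,0.0255,-0.322,-0.11,0.004,0,0.0255,-0.322,-0.11,0.004,0,0.0255,-0.322,-0.11,0.004,0]}}

```text
clock: 10.65
position: [0.5651, -0.1819, 0.1809]
tool_rot: [-0.001, 0.56, 0.829, -0.0]
wrist_force: [-0.0, 0.5, -1.0]
width: 0.0275
grasp_force: 59.6
```

```bash
python3 - <<'E'
from h import *
o,p,d=look("w8"); print(o["position"],o["wrist_force"],o["grasp_force"])
C=cloud(o,d)
for x in pinpoint("wrist","stud_top"): print(x, tool(o,x["at"]))
T=(C-o["position"])@q2R(o["tool_rot"])
m=(abs(C[...,2]-.060)<.004)&(np.linalg.norm(C[...,:2]-[.548,-.137],axis=2)<.03)
P=C[m]; print(len(P),P.mean(0),P.min(0),P.max(0), [(a.mean(),) for a in np.nonzero(m)]); tilt(o,p,d)
E
```

```text
[ 0.56512551 -0.18192872  0.18086587] [-0.02785422  0.47260909 -0.98044867] 59.64085042476654
{'at': [0.5514, -0.1333, 0.061], 'conf': 0.78} [0.05000008 0.00565275 0.11995419]
216 [ 0.55108238 -0.13751463  0.06102023] [ 0.54527242 -0.14360183  0.05600533] [ 0.55692123 -0.13194387  0.06376361] [(np.float64(139.8287037037037),), (np.float64(289.30555555555554),)]
x-20 n808 z [211.75099306 212.60853365 213.5422614 ]
x-10 n2476 z [190.35772479 210.85351304 213.44076685]
x-0 n1395 z [211.60206742 212.70844299 214.66733622]
x10 n4390 z [157.2834645  194.73620156 213.05224531]
```

View pics/w8.png

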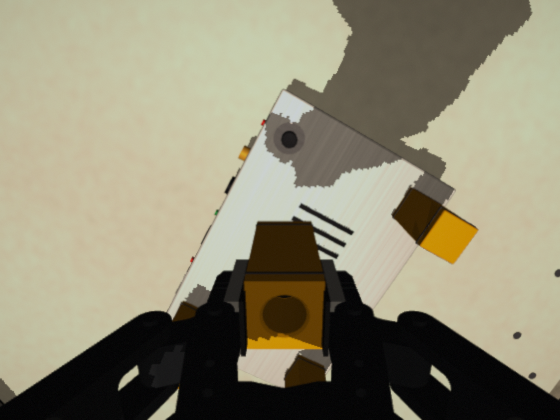

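The stud is clear at (289,140), measured at (0.551, −0.1375, 0.061), which agrees with the networks and the given height. I'll move over it and lower to just above.

>>> {"api": "move_arm", "payload": {"moves": [0.0255,0.0465,0.0035,0,0,0.0255,0.0465,0.0035,0,0,0.0255,0.0465,0.0035,0.03,0,0.0255,0.0465,0.0035,0.06,0,0.0255,0.0465,0.0035,0.075,0,0.0255,0.0465,0.0035,0.078,0,0.0255,0.0465,0.0035,0.078,0]}}

```text
clock: 11.62
position: [0.5522, -0.1382, 0.1051]
tool_rot: [0.0, 0.56, 0.829, 0.0]
wrist_force: [0.8, -0.2, -0.9]
width: 0.0274
grasp_force: 59.6
```

```bash
python3 - <<'E'
from h import *
o,p,d=look("w9"); print(o["position"],tool(o,[.551,-.1375,.061]),o["wrist_force"],o["grasp_force"]); tilt(o,p,d)
E
```

```text
[ 0.55218991 -0.13819847  0.10508208] [ 0.0011206  -0.00087749  0.04408069] [ 0.83216569 -0.22240032 -0.88673343] 59.64103236794472
x-90 n18 z [46.03190449 46.637458   47.21069938]
x-20 n806 z [135.97947477 136.85751918 137.87166342]
x-10 n2476 z [114.55478657 135.0013469  137.6455369 ]
x-0 n1377 z [135.81457878 136.90611269 138.42677042]
x10 n4402 z [ 80.69308886 118.86514607 137.2638224 ]
```

Bottom at about 71 mm, so 10 mm to go. I'll go down in small steps.

>>> {"api": "move_arm", "payload": {"moves": [0.0255,0.001,-0.001,0.004,0,0.0255,0.001,-0.001,0.007,0,0.0255,0.001,-0.001,0.008,0,0.0255,0.001,-0.001,0.009,0,0.0255,0.001,-0.001,0.009,0]}}

```text
clock: 12.3
position: [0.5504, -0.1376, 0.0953]
tool_rot: [0.0, 0.56, 0.829, 0.0]
wrist_force: [0.6, 0.5, -2.0]
width: 0.0274
grasp_force: 59.7
```

>>> {"api": "move_arm", "payload": {"moves": [0.0255,0,0,0.0005,0,0.0255,0,0,0.001,0,0.0255,0,0,0.0015,0,0.0255,0,0,0.0015,0]}}

```text
clock: 12.8
position: [0.5505, -0.1377, 0.0952]
tool_rot: [0.001, 0.56, 0.829, 0.0]
wrist_force: [-3.8, 0.9, 9.4]
width: 0.027
grasp_force: 61.0
```

Contact at about 11 N with the bottom end at about 60 mm, which is stud-top height. The closed end has stopped on the stud. I'll hold briefly, then lift off.

>>> {"api": "move_arm", "payload": {"moves": [0.0255,0,0,0,0,0.0255,0,0,0,0,0.0255,0,0,0,0]}}

```text
clock: 13.18
position: [0.5505, -0.1376, 0.0952]
tool_rot: [0.001, 0.56, 0.829, 0.0]
wrist_force: [-3.1, 1.2, 9.0]
width: 0.027
grasp_force: 61.0
```

>>> {"api": "move_arm", "payload": {"moves": [0.0255,0,0,-0.01,0,0.0255,0,0,-0.05,0,0.0255,0,0,-0.1,0,0.0255,0,0,-0.12,0,0.0255,0,0,-0.12,0,0.0255,0,0,-0.12,0,0.0255,0,0,-0.12,0,0.0255,0,0,-0.12,0]}}

```text
clock: 14.18
position: [0.55, -0.1375, 0.2127]
tool_rot: [-0.001, 0.56, 0.829, -0.0]
wrist_force: [0.3, -0.0, -1.5]
width: 0.0269
grasp_force: 59.7
```

```bash
python3 - <<'E'
from h import *
o,p,d=look("w10"); print(o["clock"],o["position"],o["wrist_force"],o["grasp_force"],abs(o["qvel"]).max()); tilt(o,p,d)
C=cloud(o,d);h=cv2.cvtColor(p,cv2.COLOR_BGR2HSV);T=(C-o["position"])@q2R(o["tool_rot"])
m=(h[...,0]>12)&(h[...,0]<35)&(h[...,1]>150)&(abs(T[...,0])<.02)&(abs(T[...,1])<.013)
z=np.median(C[...,2][m&(T[...,0]<-.005)]);m&=abs(C[...,2]-z)<.004
P=C[m]-C[m].mean(0);print(z,np.linalg.svd(P,full_matrices=False)[2][2])
E
```

```text
14.175 [ 0.54995299 -0.13750789  0.21271593] [ 0.27276575 -0.03551824 -1.49122214] 59.742567390203476 0.00886002402395
x-20 n802 z [243.56859432 244.50319627 245.33544205]
x-10 n2501 z [222.22213789 242.72929444 245.3461885 ]
x-0 n1377 z [243.40030715 244.54734154 246.19630466]
x10 n4365 z [189.53790418 226.7526843  244.91619182]
0.2437405170799517 [-0.00456152  0.013683    0.99989598]
```

The spacer's top face is level, its bottom is at about 178 mm, and it's gripped at about 60 N and still. Handing in.

```bash
python3 -c "
from h import *
print(order.job_done())"
```

```text
the job is handed in; nothing more can be done
None
```

The job is handed in: the spacer's closed end stopped on the bare stud at about 11 N, and it is now held upright and still, hole up, with its bottom end about 178 mm above the shelf and clear of everything.

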